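# Slide case through the trolley's sprung gate

## Robot

A 6-joint arm with a two-finger parallel gripper is mounted at the origin on the work surface. World frame = base frame: x ahead of the robot, y to its left, z up, the work surface at z = 0. Lengths are in m, angles in rad, forces in N, time in s.
With the tool pointing down it reaches from about 0.35 to 0.975 m from the base axis. Payload 17.4 kg.
Tool frame: the origin (TCP) lies midway between the tips of the shut fingers; the grasp point (between the pads) lies 19 mm behind it; z points along the fingers, y is the line along which they close (so a half turn about z gives the same grasp; the last joint's range is limited). The gripper opens to 85 mm and grips with 20 to 120 N. Pads are 22 mm wide; open, the fingers measure 114 mm over their backs; the gripper's body (76 mm by 85 mm) begins 54 mm behind the grasp point. The pads swing forward as they close: fully open they stand 13 mm farther back than shut.
Start: joints at [-1.237, 0.116, 1.442, -0, 1.584, -0.038], TCP at [0.245, -0.629, 0.231] pointing down, gripper open.
Joint ranges: [-2.83, 2.83], [-0.83, 2.19], [0.07, 2.5], [-1.14, 4.28], [0.01, 3], [-2.97, 2.97]. Speed limits (rad/s): [1.89, 1.89, 2.22, 3.14, 3.14, 3.14].

## Interface

Orientations are given as a rotation vector (axis times angle).
In Python, from workcell import robot gives the robot as it stands. The module is installed in compiled form; this text tells all that it offers.
- The arm moves only by the tool drive_tool, never from a script. Its argument "rows" is a list of rows, each an object of numbers: "dx", "dy", "dz": the shift along the tool's x, y, z in cm; "ax", "ay", "az": the turn, a rotation vector about the tool's x, y, z in rad; "fingers": the opening, from 0 (shut) to 1 (fully open). A call has 1 to 5 rows; each row is the pose to reach, as a shift and turn from the pose commanded when the call began, along the tool's axes at that moment; what a row does not reach only later rows make up. A row lasts 1/10 s, in which the tool goes at most 50 mm and 8.59 degrees, less where a joint would pass 70% of its speed; a pose out of reach is approached as far as the arm can. A call with a gripper value outside its range is refused whole. The fingers move at their own pace and stop on an object; "force" is the grip in N (left out, the last holds). Time passes only in rows, so rows that repeat a pose let the fingers close. It gives the time, the measured TCP pose, the force, the opening and the grip force at its end, in the units of the state.
- robot.read_state(): the state, without advancing time (a new reading comes with each control period).
- robot.get_image(name): name is "scene" or "top"; returns the picture (420x560x3 uint8, blue, green, red); there is no depth.
- robot.camera_params(name): a dict with "K" (3x3 intrinsics, pixels), "R" (3x3) and "t" (3): a world point X has camera coordinates R X + t. Camera axes: x right, y down, z forward; pixel columns grow to the right and rows downward; lengths in m; the calibration is good to about 2 mm. A picture is of the moment at which its call begins. camera_params takes no time and is no camera call.
- robot.close_job(): hands the job in; it is judged then, once.
The state is a dict: "time": time; "joints": joint angles; "qvel": joint speeds; "tau": joint torques, N m; "ee_pos": TCP position; "tool_rot": TCP orientation; "ft_force": force on the tool from outside, world axes, zero at the start; "wrist_torque": the same for the moment, N m; "opening": finger opening in m; "gripper_force": force on a finger pad.
Only numpy, scipy, OpenCV 4.12 (cv2) and the standard library are available. Lean on these libraries where they do the work, as an engineer would, in place of code of your own. Each camera call takes 0.05 s, during which the arm holds its last target. There are 200 camera calls.

## Task

Shut the lid of the open wooden slide case, then slide the case, kept flat, off the end of the bench and in through the trolley's sprung gate until it is wholly on the trolley and both gate leaves have sprung shut behind it. Do not lift or tip the case, and leave the clear specimen block, the white plastic slide box and the closed case on the trolley where they are.

Things in the scene. Friction and masses are not known exactly. Their poses are not given: they have to be found in the camera images.
- case: Pale wooden slide case, loose on the bench with its lid up, 0.6 to 1 kg with lid and slides; 172 mm (its x) by 140 mm (its y), 40 mm high when shut, lower part 28 mm. Too wide to grip. Origin: centre of the underside. Its +y points to its front (clasp side) and at the start faces the trolley (world +y) to within 0.35 rad; off the gate's middle by up to 65 mm.
- case_rear (a point): Middle of the case's flat upright rear face (hinge side, 172 mm wide, 70 mm behind the case's origin), 14 mm above the underside. The case slides when pushed here: with 2 to 8 N; pushed near one rear corner it turns as it goes.
- lid (a joint): Lid angle (rad): 0 shut, grows as it opens, stop at 1.95; 1.65 to 1.9 at the start. Hinge line: along the case's rear top edge, 70 mm behind its origin and 28 mm up. The lid is a shallow tray, 172 x 140 x 12 mm, 0.15 kg. The hinge is a little stiff and holds the lid near upright; once pushed forward below about 1.1 rad it falls shut by its own weight in about a second.
- lid_edge (a point): Middle of the lid's free edge (140 mm from the hinge line, mid thickness): the top of the lid while it stands open, some 160 to 170 mm above the bench.
- trolley: Steel lab trolley docked, brakes on, at the end of the bench (bench surface z = 0, its end at world y = 0.12; gap 4 to 10 mm). Origin: middle of the gateway, on the deck; axes parallel to the world's, +y onto the deck. The deck is 3 mm below the bench, from 20 mm before the gate line to 740 mm beyond it, 416 mm between the side rails. Rails and gate end 60 mm above the deck, open above.
- gate_mid (a point): Middle of the gate line, on the deck (the trolley's origin). The gateway is 199 mm wide between the hinge barrels and has two sprung leaves, framed grey panels 105 mm long, 14 to 55 mm above the deck, hinged upright 108 mm to either side of this point.
- leaf_near (a joint): Angle of the leaf hinged on the robot's side (-x) (rad): 0 shut, in line with the rails; grows as it swings inwards over the deck (+y), stop at 1.65; it cannot swing outwards. Its spring shuts it: 0.03 N m when shut, 0.08 N m at 1.4 rad (under 1 N at the tip).
- leaf_far (a joint): The mirror-image leaf hinged on the +x side; same sense and spring. Swung in, the leaves rest on the sides of the passing case; they can shut only when the case's rear face is more than 105 mm beyond the gate line and nothing else stands between them.
- specimen: Bystander: clear resin block with an insect in it, 75 x 42 x 22 mm, loose on the bench. Origin: centre of the underside.
- plastic_box: Bystander: closed white plastic slide box, 101 x 87 x 32 mm, loose on the bench. Origin: centre of the underside.
- stored_case: Bystander: smaller closed wooden case, 150 x 98 x 36 mm, loose farther along the trolley's deck, its nearest edge at least 340 mm beyond the gate line. Origin: centre of the underside.
Mind the look-alikes: they are no part of the job. There is more than one size of the case; the job needs the smallest.

How it is judged:
On the way, in this order (a step that is already met when the one before it is completed fails the run):
1. the lid is shut while the case is still on the bench (value of joint lid below 0.05 rad and y of case in the frame of trolley below -0.08 m), for 0.2 s.
2. the case has swung both leaves in and is passing between them (value of joint lid below 0.05 rad and value of joint each of leaf_near, leaf_far above 0.7 rad and y of case in the frame of trolley above 0.02 m), for 0.1 s.
At the end, for the whole second after the job is handed in: The lid is shut (within 0.05 rad), the case lies flat on the trolley's deck beyond the gate (origin over 100 mm past the gate line) and at rest, and both gate leaves are shut behind it (each within 0.06 rad) (value of joint lid below 0.05 rad and y of case in the frame of trolley above 0.1 m and height (world z) of case below 0.006 m and angle between case's own z axis and vertical below 0.06 rad and value of joint each of leaf_near, leaf_far below 0.06 rad and linear speed of case below 0.01 m/s); the robot touches nothing.
It fails at once if the case is lifted or tipped (height (world z) of case above 0.02 m or angle between case's own z axis and vertical above 0.2 rad).
It fails at once if the specimen block is disturbed (distance of specimen from where it was at the start of the episode above 0.02 m).
It fails at once if the plastic slide box is disturbed (distance of plastic_box from where it was at the start of the episode above 0.02 m).
It fails at once if the case stored on the trolley is disturbed (distance of stored_case from where it was at the start of the episode above 0.02 m).
It also fails if it takes over 64 s, if anything falls off the work surface, if the arm or the gripper's body presses on something with over 40 N, if the wrist force passes 120 N, or if a joint passes its speed limit or range.

## Working session

There is one attempt and no reset: what is moved stays moved. The work goes in short steps, Python scripts to look and compute and a tool call to move; the robot and the scene stay as the last step left them, time stands still between calls to the robot, and variables do not carry over. Pictures are saved under pics/ and viewed, at most 10 in all, crops included, and the job is handed in when it is done.

Besides the shell and the picture viewer there is one more tool, called after "Emit:" as name(argument=value, ...) on one line, values as JSON. drive_tool: Moves the arm, as the interface text tells. Its arguments: {"type":"object","properties":{"rows":{"type":"array"},"force":{"type":"number"}},"required":["rows"]}

```bash
mkdir -p pics; cat > h.py <<'E'
import numpy as np, cv2
from scipy.spatial.transform import Rotation as Rot
from workcell import robot
def cam(n):
    c=robot.camera_params(n); return [np.array(c[k],float) for k in "KRt"]
def ray(n,u,v,z):
    K,R,t=cam(n); C=-R.T@t; d=R.T@np.linalg.inv(K)@[u,v,1.]
    return C+d*(z-C[2])/d[2]
def proj(n,X):
    K,R,t=cam(n); p=K@(R@np.array(X,float)+t); return p[:2]/p[2]
def snap(n,f):
    im=robot.get_image(n); cv2.imwrite(f"pics/{f}.png",im); return im
E
python3 - <<'E'
from h import *
a=snap("top","t0"); b=snap("scene","s0")
for n in("top","scene"):
    K,R,t=cam(n); print(n,-R.T@t,R[2])
s=robot.read_state(); print(s["ee_pos"],s["tool_rot"],s["time"],s["opening"])
E
```

```text
top [ 0.30161513 -0.00892754  1.52295547] [ 0.12146566 -0.02493094 -0.99228249]
scene [1.46537811 0.95044322 1.55482292] [-0.4837055  -0.47283757 -0.73651451]
[ 0.24515347 -0.62871845  0.23063213] [-3.08644148e+00 -5.80439620e-01  2.67548690e-04] 0.1 0.085476539505246
```

View pics/t0.png

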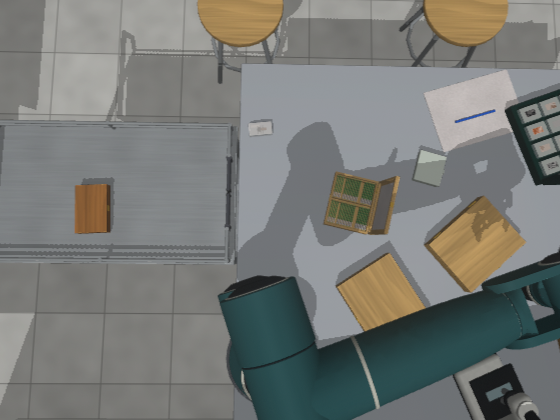

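View pics/s0.png

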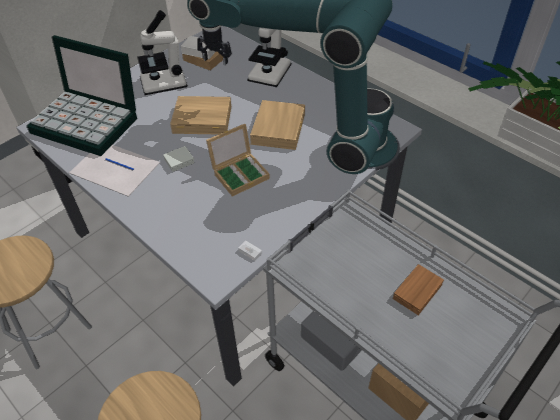

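```bash
python3 - <<'E'
from h import *
a=cv2.imread("pics/t0.png")
cv2.imwrite("pics/c0.png",cv2.resize(a[105:265,215:415],None,fx=4,fy=3.75,interpolation=cv2.INTER_CUBIC))
b=cv2.imread("pics/s0.png")
cv2.imwrite("pics/c1.png",cv2.resize(b[115:265,190:350],None,fx=4,fy=4,interpolation=cv2.INTER_CUBIC))
E
```

```text
(no output)
```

View pics/c0.png

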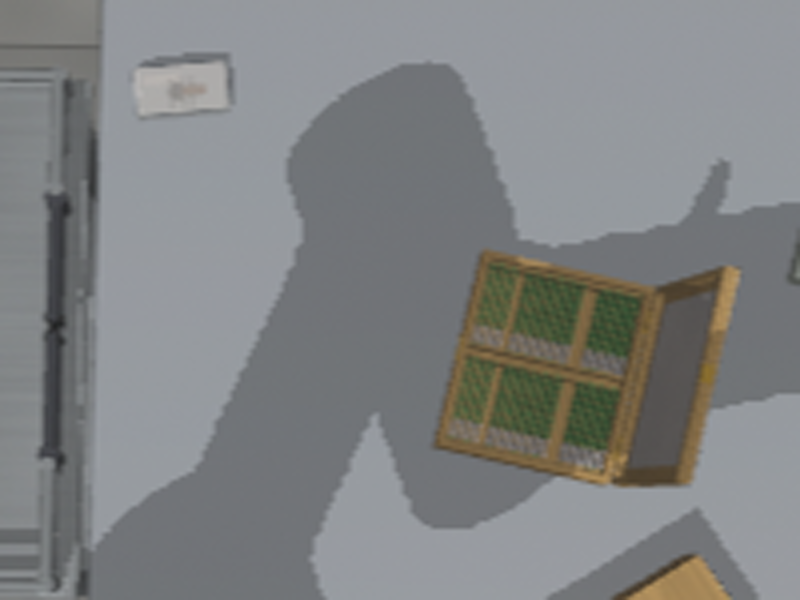

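View pics/c1.png

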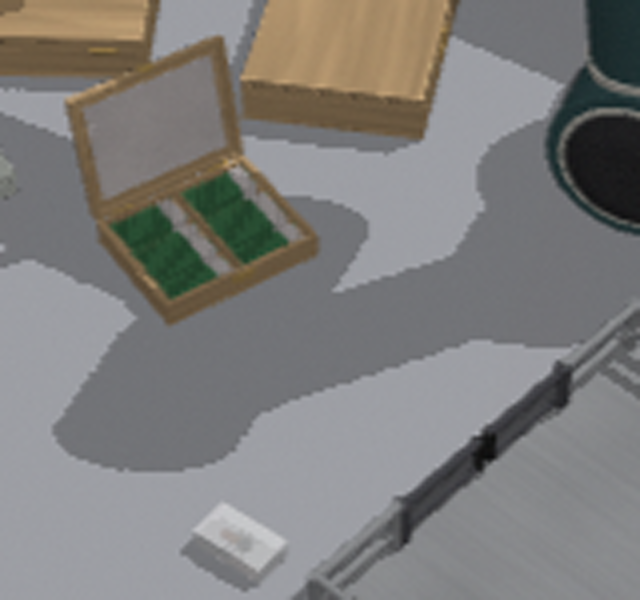

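```bash
python3 - <<'E'
from h import *
def T(u,v,z): return ray("top",u/4+215,v/3.75+105,z)
def S(u,v,z): return ray("scene",u/4+190,v/4+115,z)
c=[T(484,252,.028),T(437,447,.028),T(655,290,.028),T(610,480,.028)]
ce=np.mean(c,0); d=c[0]-c[1]; d2=c[2]-c[3]
print(np.round(c,4),ce,[np.arctan2(e[1],e[0]) for e in(d,d2)],[np.linalg.norm(e) for e in(d,d2,c[0]-c[2])])
print("lid",T(735,268,.165),T(690,484,.165))
print("scene front",S(320,240,.028),S(168,310,.028), "lidtop",S(222,40,.165),S(70,103,.165))
print("gate",T(62,200,.055),T(52,460,.055),T(57,328,.055))
print("gateS",S(403,505,.055),S(563,370,.055),S(487,440,.055))
print("spec",T(183,88,.022),S(238,532,.022),"pbox",ray("top",430,166,.032))
print("big near cases", [ray("top",*p,.05) for p in((390,254),(337,287),(425,305),(482,196),(426,243),(470,290))])
E
```

```text
[[ 0.5775 -0.1921  0.028 ]
 [ 0.4112 -0.1546  0.028 ]
 [ 0.5467 -0.3286  0.028 ]
 [ 0.385  -0.2909  0.028 ]] [ 0.48008842 -0.24154227  0.028     ] [np.float64(-0.22151380851130703), np.float64(-0.22924997253579832)] [np.float64(0.17053707911262247), np.float64(0.16604511064794886), np.float64(0.13995780783726294)]
lid [ 0.54222196 -0.35787682  0.165     ] [ 0.37488404 -0.32240393  0.165     ]
scene front [ 0.41710267 -0.14175612  0.028     ] [ 0.58255047 -0.18283955  0.028     ] lidtop [ 0.37918159 -0.30709521  0.165     ] [ 0.54132894 -0.34737753  0.165     ]
gate [0.61192344 0.14142335 0.055     ] [0.39530747 0.1438395  0.055     ] [0.50431441 0.14268295 0.055     ]
gateS [0.61732303 0.15551545 0.055     ] [0.40470582 0.15691207 0.055     ] [0.51355636 0.16069414 0.055     ]
spec [0.71831961 0.04998547 0.022     ] [0.718612   0.05238694 0.022     ] pbox [ 0.60112473 -0.49333559  0.032     ]
big near cases [array([ 0.31974749, -0.3557335 ,  0.05      ]), array([ 0.21818861, -0.19151357,  0.05      ]), array([ 0.16609671, -0.46057537,  0.05      ]), array([ 0.50386581, -0.6498623 ,  0.05      ]), array([ 0.35467933, -0.46849942,  0.05      ]), array([ 0.2122024 , -0.60091628,  0.05      ])]
```

```bash
cat >> h.py <<'E'
def mv(x,y,z,yaw):
    s=robot.read_state(); M=Rot.from_rotvec(s["tool_rot"])
    ty=M.as_matrix()[:,1]; cur=np.arctan2(ty[1],ty[0])
    d=M.inv().apply(np.array([x,y,z])-s["ee_pos"])*100
    print("t",round(s["time"],2),"yaw",round(cur,3),"pos",np.round(s["ee_pos"],4),"F",np.round(s["ft_force"],1),"-> dxyz cm",np.round(d,2),"az",round(-((yaw-cur+np.pi)%(2*np.pi)-np.pi),3))
E
python3 -c "
from h import *
mv(.444,-.405,.25,-.225)"
```

```text
t 0.1 yaw -1.199 pos [ 0.2452 -0.6287  0.2306] F [ 1.1  0.5 -0.4] -> dxyz cm [ 26.65 -13.62  -1.92] az -0.974
```

Emit:
drive_tool(rows=[{"dz": -4, "fingers": 1}, {"dx": 26.6, "dy": -13.6, "dz": -3, "az": -0.974, "fingers": 1}, {"dx": 26.6, "dy": -13.6, "dz": -3, "az": -0.974, "fingers": 1}, {"dx": 26.6, "dy": -13.6, "dz": -3, "az": -0.974, "fingers": 1}, {"dx": 26.6, "dy": -13.6, "dz": -3, "az": -0.974, "fingers": 1}])

```text
invalid input at $.rows[0]: expected keys dx, dy, dz, ax, ay, az, fingers
```

```bash
python3 -c "
from h import *
mv(.444,-.405,.25,-.225)"
```

```text
t 0.1 yaw -1.199 pos [ 0.2452 -0.6287  0.2306] F [ 1.1  0.5 -0.4] -> dxyz cm [ 26.65 -13.62  -1.92] az -0.974
```

Emit:
drive_tool(rows=[{"dx": 0, "dy": 0, "dz": -4, "ax": 0, "ay": 0, "az": 0, "fingers": 1}, {"dx": 26.6, "dy": -13.6, "dz": -3, "ax": 0, "ay": 0, "az": -0.974, "fingers": 1}, {"dx": 26.6, "dy": -13.6, "dz": -3, "ax": 0, "ay": 0, "az": -0.974, "fingers": 1}, {"dx": 26.6, "dy": -13.6, "dz": -3, "ax": 0, "ay": 0, "az": -0.974, "fingers": 1}, {"dx": 26.6, "dy": -13.6, "dz": -3, "ax": 0, "ay": 0, "az": -0.974, "fingers": 1}])

```text
time: 0.6
ee_pos: [0.3788, -0.4778, 0.2642]
tool_rot: [-2.773, -1.475, 0.0]
ft_force: [0.2, -1.2, -0.2]
opening: 0.0854
gripper_force: 0.0
```

```bash
python3 -c "
from h import *
mv(.444,-.405,.2,-.225)"
```

```text
t 0.6 yaw -0.593 pos [ 0.3788 -0.4778  0.2642] F [ 0.2 -1.2 -0.2] -> dxyz cm [9.68 1.34 6.42] az -0.368
```

Emit:
drive_tool(rows=[{"dx": 9.7, "dy": 1.3, "dz": 6.4, "ax": 0, "ay": 0, "az": -0.368, "fingers": 1}, {"dx": 9.7, "dy": 1.3, "dz": 6.4, "ax": 0, "ay": 0, "az": -0.368, "fingers": 1}, {"dx": 9.7, "dy": 1.3, "dz": 6.4, "ax": 0, "ay": 0, "az": -0.368, "fingers": 1}, {"dx": 9.7, "dy": 1.3, "dz": 6.4, "ax": 0, "ay": 0, "az": -0.368, "fingers": 1}, {"dx": 9.7, "dy": 1.3, "dz": 6.4, "ax": 0, "ay": 0, "az": -0.368, "fingers": 1}])

```text
time: 1.1
ee_pos: [0.4433, -0.4068, 0.2009]
tool_rot: [-2.464, -1.949, 0.0]
ft_force: [-0.4, -0.9, -0.5]
opening: 0.0852
gripper_force: 0.0
```

```bash
python3 -c "
from h import *
mv(.444,-.405,.115,-.225)
mv(.466+.22*.07,-.307+.975*.07,.115,-.225)"
```

```text
t 1.1 yaw -0.232 pos [ 0.4433 -0.4068  0.2009] F [-0.4 -0.9 -0.5] -> dxyz cm [0.19 0.03 8.59] az -0.007
t 1.1 yaw -0.232 pos [ 0.4433 -0.4068  0.2009] F [-0.4 -0.9 -0.5] -> dxyz cm [17.23 -0.16  8.58] az -0.007
```

Emit:
drive_tool(rows=[{"dx": 0, "dy": 0, "dz": 4.5, "ax": 0, "ay": 0, "az": 0, "fingers": 1}, {"dx": 0, "dy": 0, "dz": 8.5, "ax": 0, "ay": 0, "az": 0, "fingers": 1}, {"dx": 2, "dy": 0, "dz": 8.5, "ax": 0, "ay": 0, "az": 0, "fingers": 1}, {"dx": 3.5, "dy": 0, "dz": 8.5, "ax": 0, "ay": 0, "az": 0, "fingers": 1}, {"dx": 4.5, "dy": 0, "dz": 8.5, "ax": 0, "ay": 0, "az": 0, "fingers": 1}])

```text
time: 1.6
ee_pos: [0.4545, -0.3625, 0.1181]
tool_rot: [2.461, 1.948, 0.001]
ft_force: [1.1, -0.4, 0.0]
opening: 0.0854
gripper_force: 0.0
```

Emit:
drive_tool(rows=[{"dx": 1.2, "dy": 0, "dz": 0, "ax": 0, "ay": 0, "az": 0, "fingers": 1}, {"dx": 2.4, "dy": 0, "dz": 0, "ax": 0, "ay": 0, "az": 0, "fingers": 1}, {"dx": 3.6, "dy": 0, "dz": 0, "ax": 0, "ay": 0, "az": 0, "fingers": 1}, {"dx": 4.8, "dy": 0, "dz": 0, "ax": 0, "ay": 0, "az": 0, "fingers": 1}, {"dx": 6, "dy": 0, "dz": 0, "ax": 0, "ay": 0, "az": 0, "fingers": 1}])

```text
time: 2.1
ee_pos: [0.4677, -0.3035, 0.1157]
tool_rot: [2.463, 1.951, 0.0]
ft_force: [0.3, -1.1, 0.4]
opening: 0.085
gripper_force: 0.3
```

Emit:
drive_tool(rows=[{"dx": 1.2, "dy": 0, "dz": 0, "ax": 0, "ay": 0, "az": 0, "fingers": 1}, {"dx": 2.4, "dy": 0, "dz": 0, "ax": 0, "ay": 0, "az": 0, "fingers": 1}, {"dx": 3.6, "dy": 0, "dz": 0, "ax": 0, "ay": 0, "az": 0, "fingers": 1}, {"dx": 4.8, "dy": 0, "dz": 0, "ax": 0, "ay": 0, "az": 0, "fingers": 1}, {"dx": 6, "dy": 0, "dz": 0, "ax": 0, "ay": 0, "az": 0, "fingers": 1}])

```text
time: 2.6
ee_pos: [0.4814, -0.245, 0.1156]
tool_rot: [-2.463, -1.951, -0.0]
ft_force: [-0.8, 0.7, -0.2]
opening: 0.0851
gripper_force: 0.0
```

Emit:
drive_tool(rows=[{"dx": -3, "dy": 0, "dz": -1, "ax": 0, "ay": 0, "az": 0, "fingers": 1}, {"dx": -6, "dy": 0, "dz": -1, "ax": 0, "ay": 0, "az": 0, "fingers": 1}, {"dx": -9, "dy": 0, "dz": -1, "ax": 0, "ay": 0, "az": 0, "fingers": 1}, {"dx": -12, "dy": 0, "dz": -1, "ax": 0, "ay": 0, "az": 0, "fingers": 1}, {"dx": -12.5, "dy": 0, "dz": -1, "ax": 0, "ay": 0, "az": 0, "fingers": 1}])

```text
time: 3.1
ee_pos: [0.452, -0.3695, 0.1255]
tool_rot: [-2.464, -1.948, 0.001]
ft_force: [0.6, 0.7, -0.6]
opening: 0.0853
gripper_force: 0.0
```

```bash
python3 - <<'E'
from h import *
b=snap("scene","s1"); a=snap("top","t1")
A=cv2.resize(a[130:280,280:480],None,fx=4,fy=4,interpolation=cv2.INTER_CUBIC)
cv2.imwrite("pics/c2.png",A)
B=cv2.resize(b[80:230,150:350],None,fx=4,fy=4,interpolation=cv2.INTER_CUBIC)
cv2.imwrite("pics/c3.png",B)
mv(.455,-.36,.03,-.225)
E
```

```text
t 3.2 yaw -0.232 pos [ 0.4524 -0.3679  0.1254] F [-0.1  0.2  0.3] -> dxyz cm [0.82 0.07 9.54] az -0.007
```

View pics/c3.png

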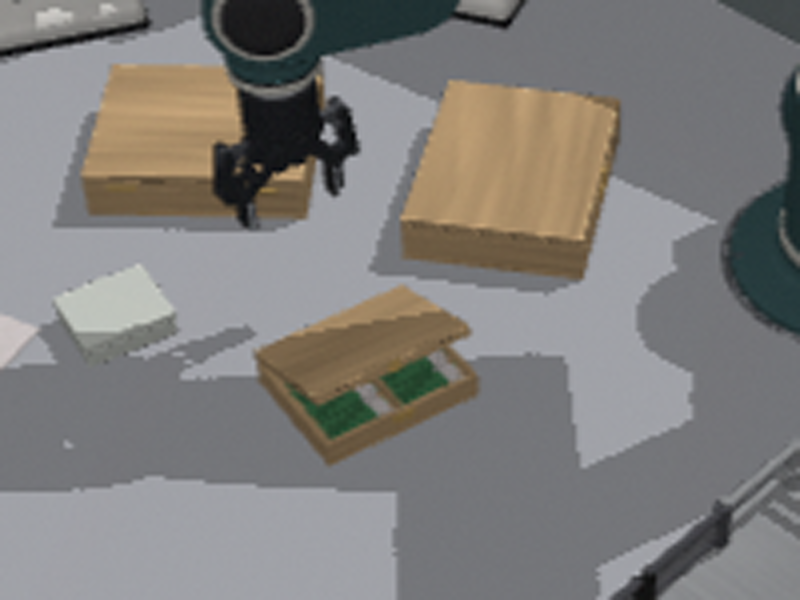

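Emit:
drive_tool(rows=[{"dx": 0, "dy": 0, "dz": 4, "ax": 0, "ay": 0, "az": 0, "fingers": 1}, {"dx": 0, "dy": 0, "dz": 8, "ax": 0, "ay": 0, "az": 0, "fingers": 1}, {"dx": 0, "dy": 0, "dz": 11, "ax": 0, "ay": 0, "az": 0, "fingers": 1}, {"dx": 0.5, "dy": 0, "dz": 12, "ax": 0, "ay": 0, "az": 0, "fingers": 1}, {"dx": 1, "dy": 0, "dz": 12, "ax": 0, "ay": 0, "az": 0, "fingers": 1}])

```text
time: 3.7
ee_pos: [0.4548, -0.3565, 0.0048]
tool_rot: [-2.46, -1.95, 0.0]
ft_force: [0.9, -0.1, -0.4]
opening: 0.0857
gripper_force: 0.0
```

```bash
python3 - <<'E'
from h import *
b=snap("scene","s2"); a=snap("top","t2")
A=cv2.resize(a[140:280,300:480],None,fx=4,fy=4,interpolation=cv2.INTER_CUBIC)
B=cv2.resize(b[80:230,180:380],None,fx=4,fy=4,interpolation=cv2.INTER_CUBIC)
cv2.imwrite("pics/c4.png",A); cv2.imwrite("pics/c5.png",B)
mv(.455,-.36,.005,-.225)
E
```

```text
t 3.8 yaw -0.23 pos [ 0.4558 -0.3574  0.0073] F [ 0.  -0.9  0.7] -> dxyz cm [-0.28 -0.02  0.23] az -0.005
```

View pics/c5.png

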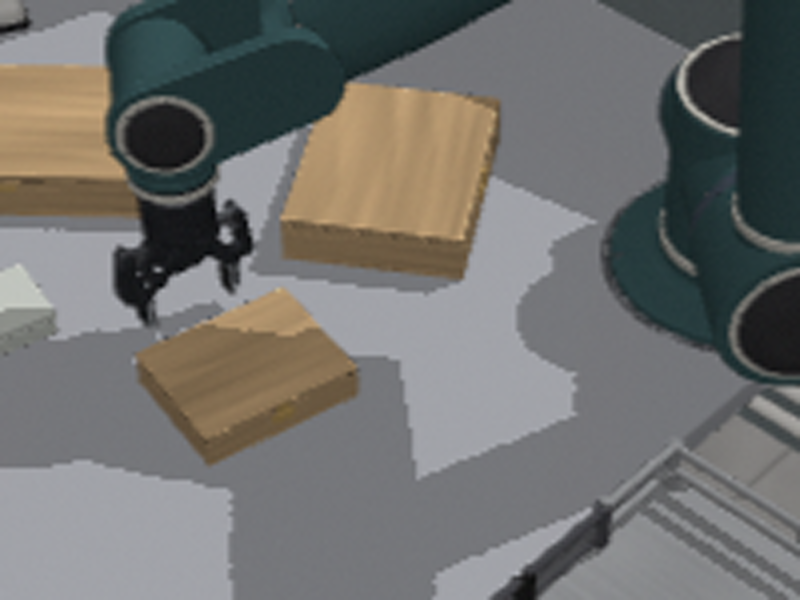

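```bash
python3 - <<'E'
from h import *
P=[ray("scene",u/4+180,v/4+80,.04) for u,v in((210,440),(358,371),(137,356),(285,290))]
print(np.round(P,4),np.mean(P,0),[np.arctan2(*(a-b)[[1,0]]) for a,b in((P[0],P[1]),(P[2],P[3]))])
E
```

```text
[[ 0.5793 -0.1821  0.04  ]
 [ 0.4178 -0.1433  0.04  ]
 [ 0.5506 -0.3184  0.04  ]
 [ 0.3851 -0.2789  0.04  ]] [ 0.48321463 -0.23065545  0.04      ] [np.float64(-0.23567431592934848), np.float64(-0.23377273542122398)]
```

Emit:
drive_tool(rows=[{"dx": 1.5, "dy": 0, "dz": 0, "ax": 0, "ay": 0, "az": 0, "fingers": 1}, {"dx": 2.7, "dy": 0, "dz": 0, "ax": 0, "ay": 0, "az": 0, "fingers": 1}, {"dx": 3.7, "dy": 0, "dz": 0, "ax": 0, "ay": 0, "az": 0, "fingers": 1}, {"dx": 4.4, "dy": 0, "dz": 0, "ax": 0, "ay": 0, "az": 0, "fingers": 1}, {"dx": 5, "dy": 0, "dz": 0, "ax": 0, "ay": 0, "az": 0, "fingers": 1}])

```text
time: 4.3
ee_pos: [0.4667, -0.3092, 0.0064]
tool_rot: [2.461, 1.95, -0.0]
ft_force: [-1.3, -5.5, 4.8]
opening: 0.0854
gripper_force: 2.9
```

Emit:
drive_tool(rows=[{"dx": 1.07, "dy": 0.09, "dz": 0, "ax": 0, "ay": 0, "az": -0.0116, "fingers": 1}, {"dx": 2.14, "dy": 0.16, "dz": 0, "ax": 0, "ay": 0, "az": -0.0232, "fingers": 1}, {"dx": 3.2, "dy": 0.23, "dz": 0, "ax": 0, "ay": 0, "az": -0.0348, "fingers": 1}, {"dx": 4.28, "dy": 0.28, "dz": 0, "ax": 0, "ay": 0, "az": -0.0464, "fingers": 1}, {"dx": 5.35, "dy": 0.32, "dz": 0, "ax": 0, "ay": 0, "az": -0.058, "fingers": 1}])

```text
time: 4.8
ee_pos: [0.4821, -0.2581, 0.0063]
tool_rot: [2.403, 2.02, -0.0]
ft_force: [-1.6, -6.5, 4.8]
opening: 0.0852
gripper_force: 2.9
```

Emit:
drive_tool(rows=[{"dx": 1.07, "dy": 0.09, "dz": 0, "ax": 0, "ay": 0, "az": -0.0116, "fingers": 1}, {"dx": 2.14, "dy": 0.16, "dz": 0, "ax": 0, "ay": 0, "az": -0.0232, "fingers": 1}, {"dx": 3.2, "dy": 0.23, "dz": 0, "ax": 0, "ay": 0, "az": -0.0348, "fingers": 1}, {"dx": 4.28, "dy": 0.28, "dz": 0, "ax": 0, "ay": 0, "az": -0.0464, "fingers": 1}, {"dx": 5.35, "dy": 0.32, "dz": 0, "ax": 0, "ay": 0, "az": -0.058, "fingers": 1}])

```text
time: 5.3
ee_pos: [0.4945, -0.2059, 0.0064]
tool_rot: [2.344, 2.089, -0.0]
ft_force: [-0.3, -4.7, 3.9]
opening: 0.0853
gripper_force: 2.9
```

```bash
python3 - <<'E'
from h import *
b=snap("scene","s3"); a=snap("top","t3")
A=cv2.resize(a[110:270,220:420],None,fx=4,fy=3.75,interpolation=cv2.INTER_CUBIC)
B=cv2.resize(b[120:270,180:380],None,fx=4,fy=4,interpolation=cv2.INTER_CUBIC)
cv2.imwrite("pics/c6.png",A); cv2.imwrite("pics/c7.png",B)
mv(.455,-.36,.005,-.225)
E
```

```text
t 5.4 yaw -0.114 pos [ 0.4943 -0.2049  0.0058] F [ 0.2 -0.3 -0.1] -> dxyz cm [-15.86  -2.14   0.08] az 0.111
```

View pics/c7.png

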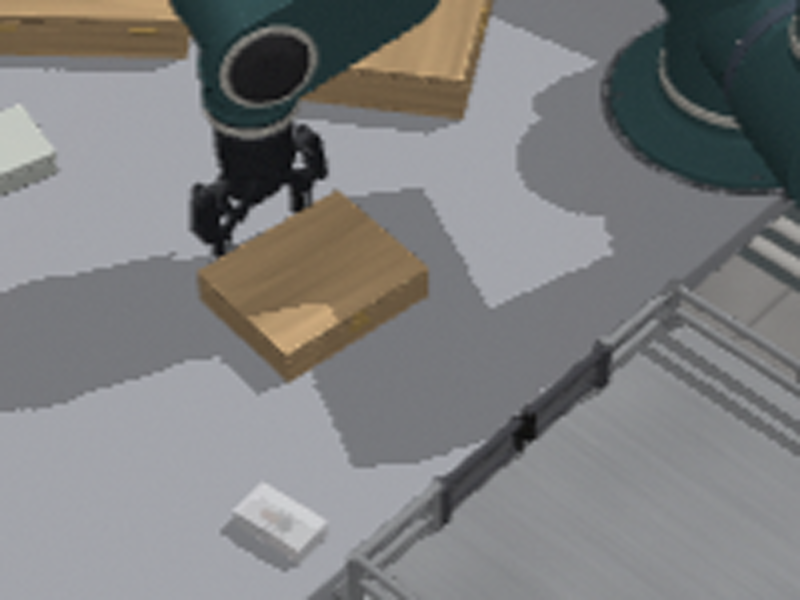

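```bash
python3 - <<'E'
from h import *
f=lambda u,v,z:ray("scene",u/4+180,v/4+120,z)
P=[f(u,v,.04) for u,v in((287,357),(428,271),(198,272),(338,193))]
print(np.round(P,4),np.mean(P,0),[np.arctan2(*(a-b)[[1,0]]) for a,b in((P[0],P[1]),(P[2],P[3]))])
print([np.round(f(*p,.055),4) for p in((440,482),(604,347),(523,417))])
print([np.round(ray("top",*p,.055),4) for p in((230.5,158.3),(228,227.7))])
E
```

```text
[[ 0.5976 -0.0587  0.04  ]
 [ 0.4303 -0.0377  0.04  ]
 [ 0.58   -0.1982  0.04  ]
 [ 0.4133 -0.1753  0.04  ]] [ 0.50527845 -0.11747585  0.04      ] [np.float64(-0.12454691176869054), np.float64(-0.1362082014987148)]
[array([0.6167, 0.1514, 0.055 ]), array([0.4013, 0.1552, 0.055 ]), array([0.5134, 0.1558, 0.055 ])]
[array([0.612 , 0.1414, 0.055 ]), array([0.3952, 0.1438, 0.055 ])]
```

Emit:
drive_tool(rows=[{"dx": 1.14, "dy": 0.18, "dz": 0, "ax": 0, "ay": 0, "az": -0.0228, "fingers": 1}, {"dx": 2.29, "dy": 0.34, "dz": 0, "ax": 0, "ay": 0, "az": -0.0456, "fingers": 1}, {"dx": 3.44, "dy": 0.46, "dz": 0, "ax": 0, "ay": 0, "az": -0.0684, "fingers": 1}, {"dx": 4.59, "dy": 0.57, "dz": 0, "ax": 0, "ay": 0, "az": -0.0912, "fingers": 1}, {"dx": 5.74, "dy": 0.64, "dz": 0, "ax": 0, "ay": 0, "az": -0.114, "fingers": 1}])

```text
time: 5.9
ee_pos: [0.5072, -0.1487, 0.0057]
tool_rot: [2.22, 2.222, 0.0]
ft_force: [0.3, -4.8, 2.0]
opening: 0.0854
gripper_force: 2.4
```

Emit:
drive_tool(rows=[{"dx": 0.8, "dy": 0, "dz": 0, "ax": 0, "ay": 0, "az": 0, "fingers": 1}, {"dx": 1.6, "dy": 0, "dz": 0, "ax": 0, "ay": 0, "az": 0, "fingers": 1}, {"dx": 2.4, "dy": 0, "dz": 0, "ax": 0, "ay": 0, "az": 0, "fingers": 1}, {"dx": 3.2, "dy": 0, "dz": 0, "ax": 0, "ay": 0, "az": 0, "fingers": 1}, {"dx": 4, "dy": 0, "dz": 0, "ax": 0, "ay": 0, "az": 0, "fingers": 1}])

```text
time: 6.4
ee_pos: [0.507, -0.109, 0.0057]
tool_rot: [2.223, 2.22, -0.0]
ft_force: [0.3, -5.4, 3.2]
opening: 0.0852
gripper_force: 2.6
```

```bash
python3 - <<'E'
from h import *
b=snap("scene","s4"); a=snap("top","t4")
B=cv2.resize(b[140:290,210:410],None,fx=4,fy=4,interpolation=cv2.INTER_CUBIC)
cv2.imwrite("pics/c9.png",B)
mv(.507,-.1,.005,0)
E
```

```text
t 6.5 yaw -0.0 pos [ 0.5067 -0.1083  0.0054] F [0.6 0.2 0.2] -> dxyz cm [0.83 0.03 0.04] az -0.0
```

View pics/c9.png

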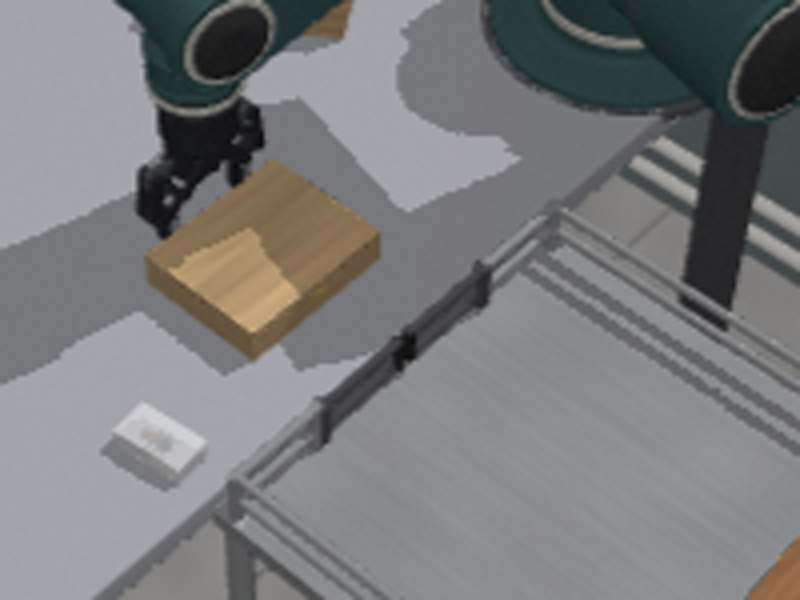

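```bash
python3 - <<'E'
from h import *
f=lambda u,v,z:ray("scene",u/4+210,v/4+140,z)
P=[f(u,v,.04) for u,v in((252,335),(380,236),(148,258),(275,162))]
print(np.round(P,4),np.mean(P,0),[np.arctan2(*(a-b)[[1,0]]) for a,b in((P[0],P[1]),(P[2],P[3]))])
for p in((322,404),(484,270),(403,340)): print(np.round(f(*p,.055),4))
X=.1475
for g in(.503,.507,.511): print(g,[np.round((proj("scene",[g+s*.108,X,z])-[210,140])*4) for s in(1,-1) for z in(.057,.01)],[np.round((proj("top",[g+s*.108,X,.057])-[215,105])*[4,3.75]) for s in(1,-1)])
E
```

```text
[[ 0.5941  0.0469  0.04  ]
 [ 0.4269  0.0512  0.04  ]
 [ 0.5932 -0.0884  0.04  ]
 [ 0.4238 -0.0875  0.04  ]] [ 0.50949603 -0.019435    0.04      ] [np.float64(-0.02580163519979146), np.float64(-0.00547021974848873)]
[0.6171 0.1541 0.055 ]
[0.4041 0.1576 0.055 ]
[0.516  0.1581 0.055 ]
0.503 [array([321., 394.]), array([321., 427.]), array([482., 257.]), array([480., 291.])] [array([ 54., 200.]), array([ 47., 460.])]
0.507 [array([318., 397.]), array([318., 430.]), array([479., 260.]), array([477., 293.])] [array([ 54., 196.]), array([ 47., 455.])]
0.511 [array([315., 400.]), array([315., 433.]), array([476., 262.]), array([474., 296.])] [array([ 54., 191.]), array([ 47., 450.])]
```

Emit:
drive_tool(rows=[{"dx": 1, "dy": -0.04, "dz": 0, "ax": 0, "ay": 0, "az": 0, "fingers": 1}, {"dx": 2, "dy": -0.08, "dz": 0, "ax": 0, "ay": 0, "az": 0, "fingers": 1}, {"dx": 3, "dy": -0.12, "dz": 0, "ax": 0, "ay": 0, "az": 0, "fingers": 1}, {"dx": 4, "dy": -0.16, "dz": 0, "ax": 0, "ay": 0, "az": 0, "fingers": 1}, {"dx": 5, "dy": -0.2, "dz": 0, "ax": 0, "ay": 0, "az": 0, "fingers": 1}])

```text
time: 7.0
ee_pos: [0.5049, -0.0586, 0.0054]
tool_rot: [-2.222, -2.22, 0.0]
ft_force: [0.6, -2.7, -1.9]
opening: 0.0851
gripper_force: 1.3
```

Emit:
drive_tool(rows=[{"dx": 1, "dy": 0, "dz": 0, "ax": 0, "ay": 0, "az": 0, "fingers": 1}, {"dx": 2, "dy": 0, "dz": 0, "ax": 0, "ay": 0, "az": 0, "fingers": 1}, {"dx": 3, "dy": 0, "dz": 0, "ax": 0, "ay": 0, "az": 0, "fingers": 1}, {"dx": 4, "dy": 0, "dz": 0, "ax": 0, "ay": 0, "az": 0, "fingers": 1}, {"dx": 5, "dy": 0, "dz": 0, "ax": 0, "ay": 0, "az": 0, "fingers": 1}])

```text
time: 7.5
ee_pos: [0.5051, -0.0087, 0.0056]
tool_rot: [-2.223, -2.22, 0.0]
ft_force: [0.1, -1.7, -0.8]
opening: 0.0852
gripper_force: 1.3
```

Emit:
drive_tool(rows=[{"dx": 1, "dy": 0, "dz": 0, "ax": 0, "ay": 0, "az": 0, "fingers": 1}, {"dx": 2, "dy": 0, "dz": 0, "ax": 0, "ay": 0, "az": 0, "fingers": 1}, {"dx": 3, "dy": 0, "dz": 0, "ax": 0, "ay": 0, "az": 0, "fingers": 1}, {"dx": 4, "dy": 0, "dz": 0, "ax": 0, "ay": 0, "az": 0, "fingers": 1}, {"dx": 5, "dy": 0, "dz": 0, "ax": 0, "ay": 0, "az": 0, "fingers": 1}])

```text
time: 8.0
ee_pos: [0.5054, 0.0408, 0.006]
tool_rot: [2.222, 2.22, -0.0]
ft_force: [0.1, -6.9, 2.8]
opening: 0.0854
gripper_force: 3.7
```

```bash
python3 - <<'E'
from h import *
b=snap("scene","s5"); a=snap("top","t5")
A=cv2.resize(a[110:260,180:280],None,fx=4,fy=4,interpolation=cv2.INTER_CUBIC)
B=cv2.resize(b[160:310,250:350],None,fx=4,fy=4,interpolation=cv2.INTER_CUBIC)
cv2.imwrite("pics/c10.png",np.hstack([A,B]))
mv(.505,.262,.005,0)
E
```

```text
t 8.1 yaw -0.0 pos [0.5053 0.0417 0.0058] F [-0.8 -0.3  0.2] -> dxyz cm [22.03 -0.03  0.09] az -0.0
```

View pics/c10.png

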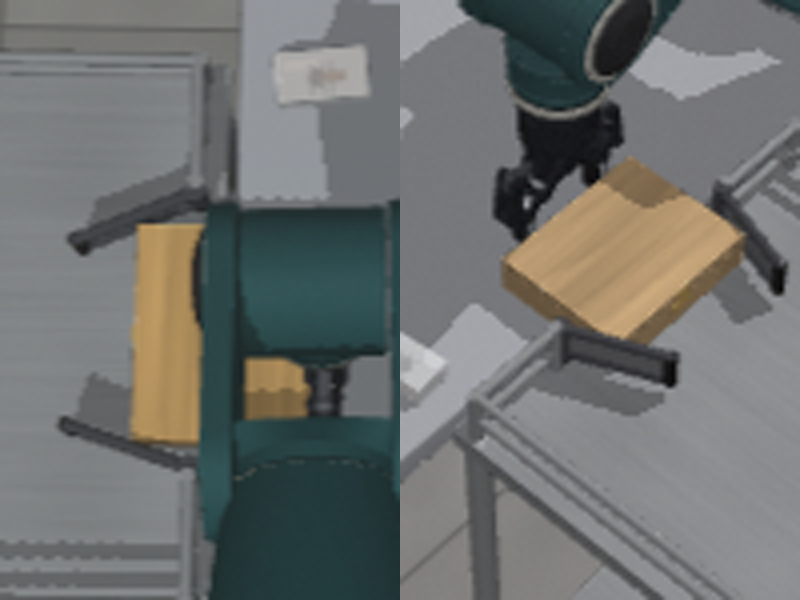

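The case (top crop x 135–310, y 225–440) is centred between both leaves, which are swinging in evenly. I'll carry on straight.

Emit:
drive_tool(rows=[{"dx": 1, "dy": 0, "dz": 0, "ax": 0, "ay": 0, "az": 0, "fingers": 1}, {"dx": 2, "dy": 0, "dz": 0, "ax": 0, "ay": 0, "az": 0, "fingers": 1}, {"dx": 3, "dy": 0, "dz": 0, "ax": 0, "ay": 0, "az": 0, "fingers": 1}, {"dx": 4, "dy": 0, "dz": 0, "ax": 0, "ay": 0, "az": 0, "fingers": 1}, {"dx": 5, "dy": 0, "dz": 0, "ax": 0, "ay": 0, "az": 0, "fingers": 1}])

```text
time: 8.6
ee_pos: [0.505, 0.0909, 0.0054]
tool_rot: [-2.223, -2.22, 0.001]
ft_force: [-0.4, -2.8, -3.0]
opening: 0.0856
gripper_force: 1.7
```

Emit:
drive_tool(rows=[{"dx": 1, "dy": 0, "dz": 0, "ax": 0, "ay": 0, "az": 0, "fingers": 1}, {"dx": 2, "dy": 0, "dz": 0, "ax": 0, "ay": 0, "az": 0, "fingers": 1}, {"dx": 3, "dy": 0, "dz": 0, "ax": 0, "ay": 0, "az": 0, "fingers": 1}, {"dx": 4, "dy": 0, "dz": 0, "ax": 0, "ay": 0, "az": 0, "fingers": 1}, {"dx": 5, "dy": 0, "dz": 0, "ax": 0, "ay": 0, "az": 0, "fingers": 1}])

```text
time: 9.1
ee_pos: [0.5052, 0.1413, 0.0056]
tool_rot: [-2.222, -2.22, 0.0]
ft_force: [0.0, -2.8, -2.4]
opening: 0.0857
gripper_force: 1.5
```

Emit:
drive_tool(rows=[{"dx": 1, "dy": 0, "dz": 0, "ax": 0, "ay": 0, "az": 0, "fingers": 1}, {"dx": 2, "dy": 0, "dz": 0, "ax": 0, "ay": 0, "az": 0, "fingers": 1}, {"dx": 3, "dy": 0, "dz": 0, "ax": 0, "ay": 0, "az": 0, "fingers": 1}, {"dx": 4, "dy": 0, "dz": 0, "ax": 0, "ay": 0, "az": 0, "fingers": 1}, {"dx": 5, "dy": 0, "dz": 0, "ax": 0, "ay": 0, "az": 0, "fingers": 1}])

```text
time: 9.6
ee_pos: [0.5052, 0.1913, 0.0056]
tool_rot: [-2.223, -2.22, 0.0]
ft_force: [-1.4, -3.0, -2.7]
opening: 0.0852
gripper_force: 1.5
```

Emit:
drive_tool(rows=[{"dx": 1, "dy": 0, "dz": 0, "ax": 0, "ay": 0, "az": 0, "fingers": 1}, {"dx": 2, "dy": 0, "dz": 0, "ax": 0, "ay": 0, "az": 0, "fingers": 1}, {"dx": 3, "dy": 0, "dz": 0, "ax": 0, "ay": 0, "az": 0, "fingers": 1}, {"dx": 4, "dy": 0, "dz": 0, "ax": 0, "ay": 0, "az": 0, "fingers": 1}, {"dx": 5, "dy": 0, "dz": 0, "ax": 0, "ay": 0, "az": 0, "fingers": 1}])

```text
time: 10.1
ee_pos: [0.5054, 0.2413, 0.0056]
tool_rot: [-2.223, -2.22, -0.0]
ft_force: [0.1, -3.4, -1.4]
opening: 0.0854
gripper_force: 1.3
```

Emit:
drive_tool(rows=[{"dx": 0.9, "dy": 0, "dz": 0, "ax": 0, "ay": 0, "az": 0, "fingers": 1}, {"dx": 1.7, "dy": 0, "dz": 0, "ax": 0, "ay": 0, "az": 0, "fingers": 1}, {"dx": 2.3, "dy": 0, "dz": 0, "ax": 0, "ay": 0, "az": 0, "fingers": 1}, {"dx": 2.7, "dy": 0, "dz": 0, "ax": 0, "ay": 0, "az": 0, "fingers": 1}, {"dx": 2.9, "dy": 0, "dz": 0, "ax": 0, "ay": 0, "az": 0, "fingers": 1}])

```text
time: 10.6
ee_pos: [0.5054, 0.2697, 0.0057]
tool_rot: [2.222, 2.22, -0.0]
ft_force: [0.2, -3.9, 0.2]
opening: 0.0856
gripper_force: 1.8
```

Emit:
drive_tool(rows=[{"dx": -0.4, "dy": 0, "dz": 0, "ax": 0, "ay": 0, "az": 0, "fingers": 1}, {"dx": -0.6, "dy": 0, "dz": -1, "ax": 0, "ay": 0, "az": 0, "fingers": 1}, {"dx": -0.6, "dy": 0, "dz": -4, "ax": 0, "ay": 0, "az": 0, "fingers": 1}, {"dx": -0.6, "dy": 0, "dz": -8, "ax": 0, "ay": 0, "az": 0, "fingers": 1}, {"dx": -0.6, "dy": 0, "dz": -12, "ax": 0, "ay": 0, "az": 0, "fingers": 1}])

```text
time: 11.1
ee_pos: [0.5051, 0.263, 0.1278]
tool_rot: [-2.223, -2.22, -0.0]
ft_force: [0.4, -0.5, 0.8]
opening: 0.0856
gripper_force: 0.0
```

Emit:
drive_tool(rows=[{"dx": -4, "dy": 0, "dz": -5, "ax": 0, "ay": 0, "az": 0, "fingers": 1}, {"dx": -8, "dy": 0, "dz": -8, "ax": 0, "ay": 0, "az": 0, "fingers": 1}, {"dx": -12, "dy": 0, "dz": -8, "ax": 0, "ay": 0, "az": 0, "fingers": 1}, {"dx": -16, "dy": 0, "dz": -8, "ax": 0, "ay": 0, "az": 0, "fingers": 1}, {"dx": -20, "dy": 0, "dz": -8, "ax": 0, "ay": 0, "az": 0, "fingers": 1}])

```text
time: 11.6
ee_pos: [0.5049, 0.0615, 0.2072]
tool_rot: [2.222, 2.219, 0.003]
ft_force: [-0.2, 0.4, 0.5]
opening: 0.0853
gripper_force: 0.0
```

Emit:
drive_tool(rows=[{"dx": -4, "dy": 0, "dz": 0, "ax": 0, "ay": 0, "az": 0, "fingers": 1}, {"dx": -8, "dy": 0, "dz": 0, "ax": 0, "ay": 0, "az": 0, "fingers": 1}, {"dx": -10, "dy": 0, "dz": 0, "ax": 0, "ay": 0, "az": 0, "fingers": 1}, {"dx": -10, "dy": 0, "dz": 0, "ax": 0, "ay": 0, "az": 0, "fingers": 1}, {"dx": -10, "dy": 0, "dz": 0, "ax": 0, "ay": 0, "az": 0, "fingers": 1}])

```text
time: 12.1
ee_pos: [0.5049, -0.0369, 0.2063]
tool_rot: [2.224, 2.219, 0.001]
ft_force: [-0.3, 0.1, 0.9]
opening: 0.085
gripper_force: 0.0
```

```bash
python3 - <<'E'
from h import *
b=snap("scene","s6"); a=snap("top","t6")
A=cv2.resize(a[110:260,60:260],None,fx=2,fy=4,interpolation=cv2.INTER_CUBIC)
B=cv2.resize(b[180:330,270:370],None,fx=4,fy=4,interpolation=cv2.INTER_CUBIC)
cv2.imwrite("pics/c11.png",np.hstack([A,B]))
E
```

View pics/c11.png

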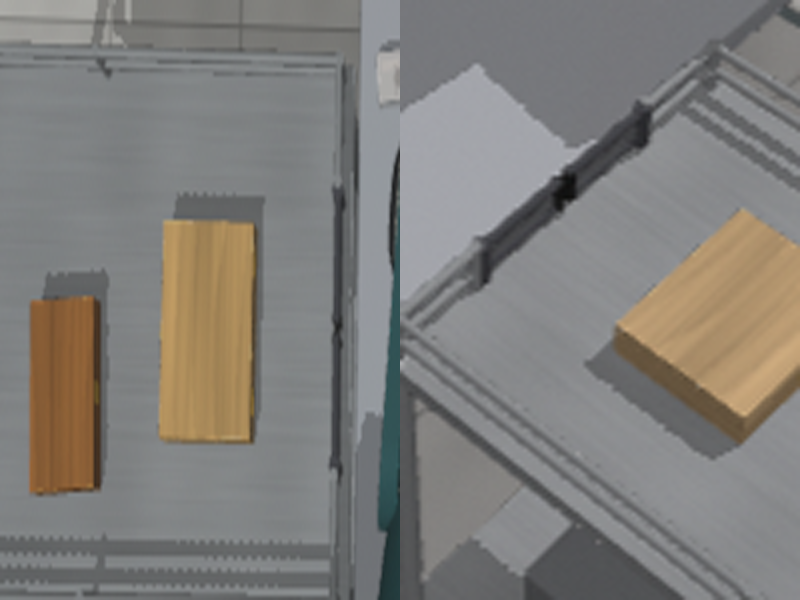

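Both leaves are shut in line with the rails. The case lies flat beyond them, well clear of the stored case.

Emit:
drive_tool(rows=[{"dx": 0, "dy": 0, "dz": 0, "ax": 0, "ay": 0, "az": 0, "fingers": 1}, {"dx": 0, "dy": 0, "dz": 0, "ax": 0, "ay": 0, "az": 0, "fingers": 1}, {"dx": 0, "dy": 0, "dz": 0, "ax": 0, "ay": 0, "az": 0, "fingers": 1}, {"dx": 0, "dy": 0, "dz": 0, "ax": 0, "ay": 0, "az": 0, "fingers": 1}, {"dx": 0, "dy": 0, "dz": 0, "ax": 0, "ay": 0, "az": 0, "fingers": 1}])

```text
time: 12.7
ee_pos: [0.5051, -0.0364, 0.2056]
tool_rot: [-2.222, -2.221, -0.0]
ft_force: [0.2, -0.3, 0.6]
opening: 0.0853
gripper_force: 0.0
```

```bash
python3 -c "
from workcell import robot
print(robot.close_job())"
```

```text
the job is handed in; nothing more can be done
None
```

I handed the job in at about 12.7 s, and no verdict came back; in the last pictures the case lies flat with its lid shut, wholly on the trolley, both gate leaves are shut behind it, and the other items look undisturbed.

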